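# Snap the sprung clip onto the support rail and slide it against the stop bumper

### The job

Pick up the blue sprung clip and press it straight down onto the horizontal steel rod, 6 to 8 cm to the right of the red stop ring, until its arms snap past the rod and the saddle sits fully home, without forcing it (keep the push below 25 N). Then slide the clip along the rod up against the sprung black bumper of the stop ring, press it there with a light but definite push (8 N or so) for about a second without shifting the ring, and let go so that the clip stays bearing on the bumper. Do not disturb the stain jars, the dropper bottle or the petri dish.

Things in the scene. Friction and masses are not known exactly. Their poses are not given: they have to be found in the camera images.
- clip: Blue plastic sprung pipe clip, loose, upright on the table on its two arm lips; about 50 g. 33 mm (x, across the jaws) by 24 mm (y, along the rod it takes) by 64 mm high; origin at the centre of its underside (under the lips), z up; a half turn about z changes nothing. Bridge at z 20 to 27 mm; the bridge's flat underside is the saddle. The origin ends 10 mm below the rod's axis when home.
- clip_grip (a point): Point on the clip 50 mm above its origin, in the upright grip tab, which reaches from z = 27 to 64 mm of the clip, 12 mm thick along x and 24 mm along y. Pinch it across x, fingertips above z = 27 mm (the bridge).
- clip_mouth (a point): Point midway between the clip's lips, 2.5 mm above its origin. Rounded lips (radius 2.5 mm, centres 9.7 mm to either side along x) on spring arms leave a mouth of 14 mm for the 20 mm rod. They first touch the rod with this point about 8 mm above its axis; spreading the arms takes about 10 to 15 N of push, more if off-centre; past the widest point they snap in and draw the clip down.
- clip_axis (a point): Point of the clip 10 mm above its origin: it lies on the rod's axis when the clip is home, the saddle (10 mm higher) resting on the rod. Axes as those of the clip; the clip's end faces are 12 mm away along its y. The snapped-on clip slides along the rod with 1 to 6 N of drag.
- stand: Grey fixed stand: base plate 70 (x) by 260 (y) by 8 mm, at each end a post 16 mm thick (centres at y = -108 and 108 mm, 101 mm high). Origin at the centre of the underside. A polished steel rod, 20 mm diameter, runs between the posts along the stand's y, axis 85 mm above the table. Turned by up to 0.3 rad from lying crosswise before the robot; its +y end is on the robot's left.
- rail_mid (a point): Point on the rod's axis midway between the posts, 85 mm above the table; axes as those of the stand (y along the rod, z up).
- stop_ring: Red stop ring round the rod, 38 mm diameter, 30 mm wide; origin on the rod's axis, 5 mm inside its right-hand (-y) face; axes as the stand's; at y = 20 to 60 mm of the stand. Out of that face stands a black bumper with a rubber pad (33 mm wide, springy, 2.5 N/mm) by 5 to 24 mm, set differently each time and not in this pose: find it by feel or sight. The ring slips if pushed with over 14 N.
- microscope: White microscope fixed to the left of the stand, bystander, an obstacle: about 220 (x) by 140 (y) mm and 316 mm high, its right side at world y = 0.23 m, from x = 0.46 to 0.69 m; origin under its foot.
- jar_red: Jar of red stain with a pale cap, 51 mm diameter, 80 mm high, bystander; origin at the centre of its underside.
- jar_violet: Jar of violet stain with a pale cap, 51 mm diameter, 80 mm high, bystander; origin at the centre of its underside.
- dropper_0: Amber dropper bottle with a black top, 28 mm diameter, 84 mm high, bystander; origin at the centre of its underside.
- petri_1: Shallow clear petri dish, 61 mm diameter, 14 mm high, bystander; origin at the centre of its underside.

How it is judged:
By the outcome, as a careful person would: the job done as asked, in the order asked, and still so for the second after the job is handed in, with the robot touching nothing.
It also fails if it takes over 70 s, if anything falls off the work surface, if the arm or the gripper's body presses on something with over 40 N, if the wrist force passes 120 N, or if a joint passes its speed limit or range.

### The arm

A 6-joint arm with a two-finger parallel gripper is mounted at the origin on a cart in front of the work surface, level with it; the furniture and walls round the work are solid. World frame = base frame: x ahead of the robot, y to its left, z up, the work surface at z = 0. Lengths are in m, angles in rad, forces in N, time in s.
With the tool pointing down it reaches from about 0.25 to 0.775 m from the base axis. Payload 8.9 kg.
Tool frame: the origin (TCP) lies at the very end of the fingers, on their centre line; the grasp point (between the pads) lies robot.grip_point_offset behind it (robot.grip_point_offset is the distance from the TCP to the grasp point, in m); z points along the fingers, y is the line along which they close (so a half turn about z gives the same grasp; the last joint's range is limited). The gripper opens to 85 mm and grips with 20 to 120 N. Pads are 22 mm wide; open, the fingers measure 114 mm over their backs; the gripper's body (76 mm by 85 mm) begins 54 mm behind the grasp point. The pads swing forward as they close: fully open they stand 13 mm farther back than shut.
Start: joints at [-1.393, 0.291, -0.153, 1.127, 0, 1.431], TCP at [0.164, -0.499, 0.208] pointing down, gripper open.
Joint ranges: [-2.52, 2.52], [-0.91, 1.74], [-1.3, 1.37], [-1.96, 2.02], [-1.52, 1.47], [-3.14, 3.14]. Speed limits (rad/s): [2.22, 2.22, 2.79, 3.14, 3.14, 3.14].

### API

Orientations are given as a 3x3 rotation matrix whose columns are the frame's x, y, z axes.
In Python, from station import robot gives the robot as it stands.
- The arm moves only by the tool drive_tool, never from a script. Its arguments are lists of equal length, an entry for each row: "linear": the shift along the tool's x, y, z in mm, a list of three; "twist": the turn, a rotation vector about the tool's x, y, z in rad, a list of three; "grip": the opening, from 0 (shut) to 1 (fully open). A call has 1 to 10 rows; each row is the pose to reach, as a shift and turn from the pose commanded when the call began, along the tool's axes at that moment; what a row does not reach only later rows make up. A row lasts 1/12 s, in which the tool goes at most 41.7 mm and 7.16 degrees, less where a joint would pass 70% of its speed; a pose out of reach is approached as far as the arm can. A call with a gripper value outside its range is refused whole. The fingers move at their own pace and stop on an object; "squeeze" is the grip in N (left out, the last holds). Time passes only in rows, so rows that repeat a pose let the fingers close. It gives the time, the measured TCP pose, the force, the opening and the grip force at its end, in the units of the state.
- robot.get_state(): the state, without advancing time (a new reading comes with each control period).
- robot.read_camera(name): name is "scene" or "top" or "wrist"; returns a dict with "color" (400x640x3 uint8, blue, green, red), "fx", "fy", "cx", "cy" (pixels), "distortion" ([k1, k2, p1, p2, k3] as OpenCV has them; the pictures are not rectified), "origin" and "orientation" of the camera in the world; the wrist camera has in their place "hand_eye" (4x4, takes a point from camera to tool coordinates, whose origin is the TCP and whose axes are the flange's). Camera axes: x right, y down, z forward; pixel columns grow to the right and rows downward; lengths in m; the calibration is good to about 2 mm. A picture is of the moment at which its call begins: read the wrist's pose just before it. There is no depth.
- robot.close_job(): hands the job in; it is judged then, once.
The state is a dict: "time": time; "joint_pos": joint angles; "joint_vel": joint speeds; "tau": joint torques, N m; "tool_pos": TCP position; "eef_rot": TCP orientation; "contact_force": force on the tool from outside, world axes, zero at the start; "moment": the same for the moment, N m; "opening": finger opening in m; "finger_force": force on a finger pad.
Only numpy, scipy, OpenCV 4.12 (cv2) and the standard library are available. Lean on these libraries where they do the work, as an engineer would, in place of code of your own. Each camera call takes 0.05 s, during which the arm holds its last target. There are 200 camera calls.

## Working session

There is one attempt and no reset: what is moved stays moved. The work goes in short steps, Python scripts to look and compute and a tool call to move; the robot and the scene stay as the last step left them, time stands still between calls to the robot, and variables do not carry over. Pictures are saved under pics/ and viewed, at most 10 in all, crops included, and the job is handed in when it is done.

Besides the shell and the picture viewer there is one more tool, called as name(argument=value, ...), one argument or row to a line, values as JSON. drive_tool: Moves the arm, as the interface text tells. Its arguments: {"type":"object","properties":{"linear":{"type":"array"},"twist":{"type":"array"},"grip":{"type":"array"},"squeeze":{"type":"number"}},"required":["linear","twist","grip"]}

```bash
mkdir -p pics
cat > h.py <<'E'
import numpy as np, cv2, pickle
from station import robot
def snap(n,f):
    s=robot.get_state(); c=robot.read_camera(n); cv2.imwrite(f'pics/{f}.png',c['color'])
    c['state']=s; pickle.dump(c,open(f'pics/{f}.pkl','wb')); return c
def load(f): return pickle.load(open(f'pics/{f}.pkl','rb'))
def pose(c):
    if 'hand_eye' in c:
        T=np.eye(4);T[:3,:3]=c['state']['eef_rot'];T[:3,3]=c['state']['tool_pos'];T=T@np.array(c['hand_eye']);return T[:3,:3],T[:3,3]
    return np.array(c['orientation']),np.array(c['origin'])
def K(c): return np.array([[c['fx'],0,c['cx']],[0,c['fy'],c['cy']],[0,0,1.]]),np.array(c['distortion'],float)
def at(c,uv,z):
    k,d=K(c);R,o=pose(c)
    p=cv2.undistortPoints(np.array(uv,float).reshape(-1,1,2),k,d)[:,0]
    r=np.c_[p,np.ones(len(p))]@R.T; return o+r*((z-o[2])/r[:,2])[:,None]
def proj(c,P):
    k,d=K(c);R,o=pose(c);X=(np.array(P,float).reshape(-1,3)-o)@R
    return cv2.projectPoints(X,np.zeros(3),np.zeros(3),k,d)[0][:,0]
E
python3 - <<'E'
from h import *
for n in('scene','top'):
    c=snap(n,n+'0'); print(n,c['origin'],c['orientation'],c['fx'])
s=robot.get_state();print(s['tool_pos'],s['eef_rot'],s['contact_force'],s['opening'],robot.grip_point_offset)
a=np.vstack([load('scene0')['color'],load('top0')['color']])
cv2.imwrite('pics/both.png',cv2.resize(a,(480,600)))
E
```

```text
scene [0.02473754 0.49098971 1.00999163] [[-0.6808528  -0.55963664  0.47248948]
 [-0.73239428  0.52565206 -0.43276845]
 [-0.00617199 -0.6407002  -0.76776634]] 492.8818555734574
top [ 0.44860903 -0.03902638  1.19432724] [[ 0.00795133 -0.99312745  0.11676746]
 [-0.99996222 -0.00830707 -0.00256021]
 [ 0.00351262 -0.11674269 -0.99315598]] 399.6650885493063
[ 0.16348067 -0.49844879  0.20730253] [[ 9.50235938e-01  3.11531074e-01 -2.28853057e-04]
 [ 3.11531126e-01 -9.50235251e-01  1.15120973e-03]
 [ 1.41173360e-04 -1.16521570e-03 -9.99999311e-01]] [ 0.58618476 -0.52192264  0.05810177] 0.08525585688226257 0.0187
```

View pics/top0.png

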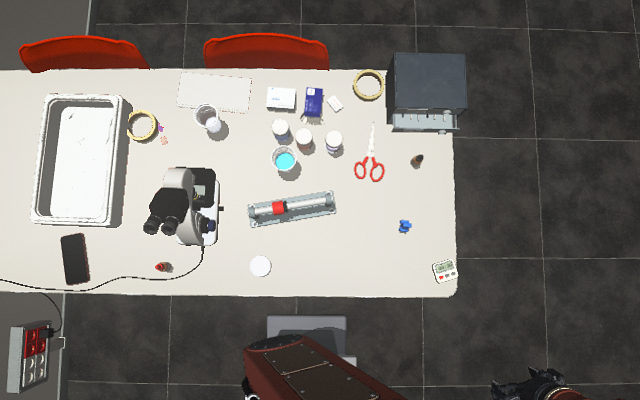

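View pics/scene0.png

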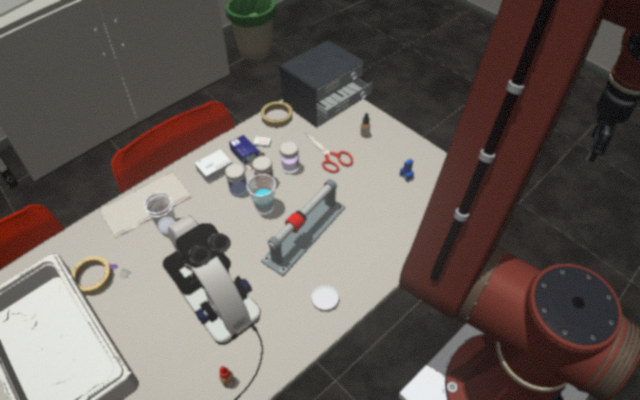

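The top view shows the stand around (248–335, 190–228), the red ring at (279,208), the clip at (405,226) and the dropper at (418,160). I'll enlarge it to measure.

Run:
```python
from h import *
c=load('top0')['color']
a=cv2.resize(c[180:240,240:345],None,fx=7,fy=7,interpolation=cv2.INTER_CUBIC)
b=cv2.resize(c[208:243,385:425],None,fx=5,fy=5,interpolation=cv2.INTER_CUBIC)
o=np.zeros((600,740,3),np.uint8);o[:420,:735]=a;o[425:600,:200]=b
cc=load('scene0')['color'][150:185,390:425];o[425:600,220:395]=cv2.resize(cc,None,fx=5,fy=5,interpolation=cv2.INTER_CUBIC)
cv2.imwrite('pics/crop1.png',o)
c=load('top0');print(at(c,[[405,226]],.03),at(c,[[279,208]],.1),at(c,[[418,160]],.05))
```

```text
[[ 0.52809458 -0.29952514  0.03      ]] [[0.57022548 0.06314864 0.1       ]] [[ 0.72091769 -0.33699351  0.05      ]]
```

View pics/crop1.png

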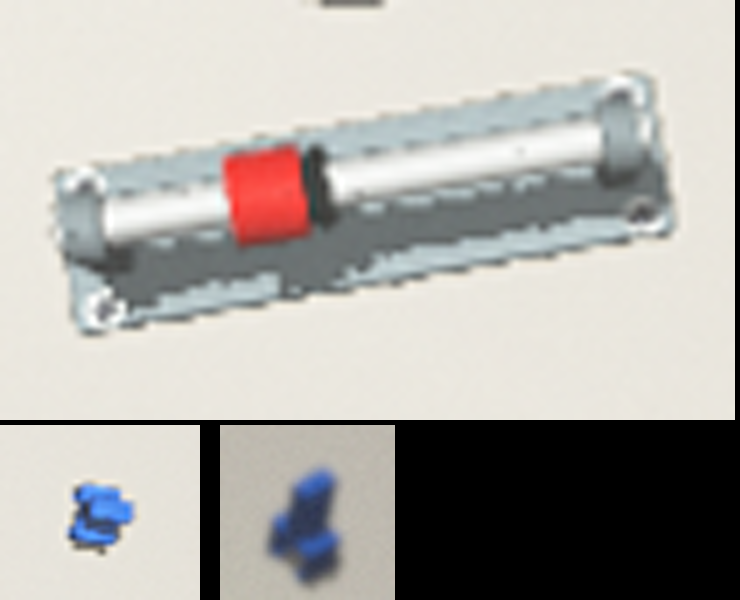

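Run:
```python
from h import *
np.set_printoptions(precision=4,suppress=True)
c=load('top0')
q=np.array([[55,172],[650,75],[672,235],[85,330]])/7+[240-.43,180-.43]
P=at(c,q,.008);print(P,P.mean(0));L=(P[0]+P[3]-P[1]-P[2])/2;print(np.linalg.norm(L),np.linalg.norm((P[0]+P[1]-P[2]-P[3])/2),np.arctan2(-L[0],L[1]))
print(np.array(robot.read_camera('wrist')['hand_eye']))
```

```text
[[ 0.5913  0.1665  0.008 ]
 [ 0.6353 -0.0877  0.008 ]
 [ 0.5664 -0.0973  0.008 ]
 [ 0.5238  0.1519  0.008 ]] [0.5792 0.0334 0.008 ]
0.25536886488628785 0.06925323387738079 0.17053698180013072
[[-0.0011 -0.9608 -0.2774  0.0706]
 [ 1.     -0.0014  0.0008  0.0004]
 [-0.0011 -0.2774  0.9608 -0.1661]
 [ 0.      0.      0.      1.    ]]
```

drive_tool(
  linear=[
    [40,-8,-5],
    [80,-15,-10],
    [120,-22,-15],
    [160,-30,-20],
    [200,-37,-25],
    [240,-45,-30],
    [280,-52,-35],
    [320,-60,-40],
    [340,-65,-40],
    [340,-65,-40],
  ],
  twist=[
    [0,0,0],
    [0,0,0],
    [0,0,0],
    [0,0,0],
    [0,0,0],
    [0,0,0],
    [0,0,0],
    [0,0,0],
    [0,0,0],
    [0,0,0],
  ],
  grip=[1,1,1,1,1,1,1,1,1,1],
)

```text
time: 0.98
tool_pos: [0.4697, -0.3285, 0.2475]
eef_rot: [[0.949, 0.316, 0.001], [0.316, -0.949, 0.001], [0.001, -0.0, -1.0]]
contact_force: [0.2, 0.7, -1.1]
opening: 0.0858
finger_force: 0.0
```

Run:
```python
from h import *
c=snap('wrist','w1');p=proj(c,[[.528,-.30,.03]])[0];print(p,c['fx'])
u,v=p.astype(int);x0=max(0,u-75);y0=max(0,v-60);print(x0,y0)
cv2.imwrite('pics/w1c.png',cv2.resize(c['color'][y0:y0+120,x0:x0+150],None,fx=5,fy=5,interpolation=cv2.INTER_CUBIC))
```

```text
[312.55145796 119.44171522] 298.3806703233296
237 59
```

View pics/w1c.png

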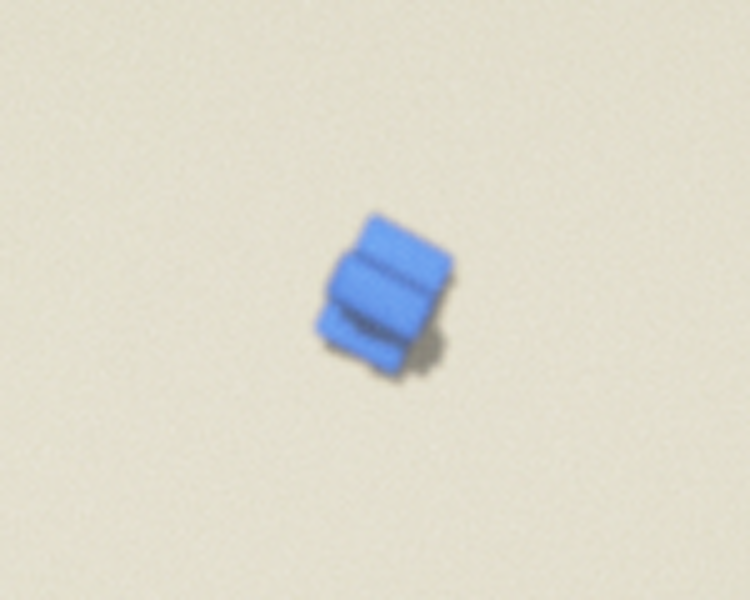

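The clip's tab top is the middle band, at about (330–440, 253–335) in the crop, with the shoulders on either side. I'll fit a silhouette model to it.

```bash
cat >> h.py <<'E'
from scipy.optimize import minimize
def box(x0,x1,y0,y1,z0,z1): return np.array([[a,b,c] for a in(x0,x1) for b in(y0,y1) for c in(z0,z1)])
CLIP=[box(-6,6,-12,12,27,64)/1e3,box(-16.5,16.5,-12,12,0,27)/1e3]
def render(c,p,parts,z0=0,S=8,roi=None):
    x0,y0,w,h=roi;m=np.zeros((h*S,w*S),np.uint8);cs,sn=np.cos(p[2]),np.sin(p[2])
    R=np.array([[cs,-sn,0],[sn,cs,0],[0,0,1]])
    for b in parts:
        q=(proj(c,b@R.T+[p[0],p[1],z0])-[x0-.5,y0-.5])*S
        cv2.fillConvexPoly(m,cv2.convexHull(q.astype(np.float32)).astype(np.int32),255)
    return cv2.resize(m,(w,h),interpolation=cv2.INTER_AREA)/255.
def fit(c,mask,p0,parts,roi,z0=0):
    f=lambda d:np.sum((render(c,p0+d*[1e-3,1e-3,.1],parts,z0,8,roi)-mask)**2)
    best=min((minimize(f,[0,0,k],method='Nelder-Mead',options=dict(initial_simplex=np.array([[0,0,k],[5,0,k],[0,5,k],[0,0,k+2]],float))) for k in(-4,0,4)),key=lambda r:r.fun)
    return p0+best.x*[1e-3,1e-3,.1],best.fun
E
python3 - <<'E'
from h import *
c=load('w1');roi=(280,85,70,60);x,y,w,h=roi
im=c['color'][y:y+h,x:x+w].astype(float);d=im[...,0]-im[...,2]
bl=np.percentile(d,99);m=np.clip((d+10)/(80),0,1);print(m.sum(),np.median(d),bl)
k=np.array(CLIP,dtype=float)
q=np.array([[330,290],[352,253],[440,295],[415,335]])/5+[237-.4,59-.4]
P=at(c,q,.064);print(P,P.mean(0)[:2])
for y0 in(.3,1.2): print(fit(c,m,np.array([.528,-.30,y0]),CLIP,roi))
E
```

```text
539.375 -21.0 129.0
[[ 0.52821475 -0.28892456  0.064     ]
 [ 0.53749063 -0.29119572  0.064     ]
 [ 0.53500107 -0.31294404  0.064     ]
 [ 0.52479625 -0.31034937  0.064     ]] [ 0.53137567 -0.30085342]
(array([ 0.5303175 , -0.30015765, -0.16904281]), np.float64(4.027068555363321))
(array([ 0.53038636, -0.3001366 , -0.16904517]), np.float64(4.113714076316801))
```

drive_tool(
  linear=[
    [7,-1,12],
    [14,-2,24],
    [21,-2,36],
    [28,-3,48],
    [35,-4,60],
    [42,-5,72],
    [49,-6,84],
    [57,-7,96],
    [66.4,-7.7,110],
    [66.4,-7.7,117],
  ],
  twist=[
    [0,0,-0.12],
    [0,0,-0.24],
    [0,0,-0.36],
    [0,0,-0.48],
    [0,0,-0.6],
    [0,0,-0.72],
    [0,0,-0.84],
    [0,0,-0.96],
    [0,0,-1.08],
    [0,0,-1.08],
  ],
  grip=[1,1,1,1,1,1,1,1,1,1],
)

```text
time: 1.87
tool_pos: [0.5265, -0.303, 0.129]
eef_rot: [[0.168, 0.986, -0.001], [0.986, -0.168, 0.001], [0.001, -0.002, -1.0]]
contact_force: [-0.3, 0.7, -0.3]
opening: 0.0857
finger_force: 0.0
```

Run:
```python
from h import *
np.set_printoptions(precision=4,suppress=True)
s=robot.get_state();R=np.array(s['eef_rot']);p=np.array(s['tool_pos']);print(s['time'],p,R,s['joint_pos'],s['contact_force'])
t=np.array([.5303,-.3002,.034]);print('delta tool mm',R.T@(t-p)*1e3,'yaw err',1.4018-np.arctan2(R[1,0],R[0,0]))
c=snap('wrist','w2');u,v=proj(c,[[.53,-.3,.03]])[0];print(u,v)
x,y=int(u)-50,int(v)-50;x=max(x,0);y=max(y,0);roi=(x,y,100,100)
im=c['color'][y:y+100,x:x+100].astype(float);d=im[...,0]-im[...,2];m=np.clip((d+10)/80,0,1)
print(m.sum(),fit(c,m,np.array([.5303,-.3002,-.169]),CLIP,roi))
```

```text
1.8667 [ 0.5265 -0.303   0.129 ] [[ 0.1682  0.9858 -0.0014]
 [ 0.9858 -0.1682  0.0012]
 [ 0.001  -0.0016 -1.    ]] [-0.6425  0.4985 -0.0494  1.0248  0.0001  1.0972] [-0.2964  0.7014 -0.2608]
delta tool mm [ 3.2791  3.3938 95.0358] yaw err -2.2276045268609934e-05
323.0332772119872 189.14365873345272
1049.975 (array([ 0.5306, -0.2999, -0.1784]), np.float64(160.66015138408304))
```

drive_tool(
  linear=[
    [2,2,25],
    [3.3,3.4,50],
    [3.3,3.4,65],
    [3.3,3.4,65],
    [3.3,3.4,65],
  ],
  twist=[
    [0,0,0],
    [0,0,0],
    [0,0,0],
    [0,0,0],
    [0,0,0],
  ],
  grip=[1,1,1,1,1],
)

```text
time: 2.33
tool_pos: [0.53, -0.3009, 0.0659]
eef_rot: [[0.177, 0.984, -0.001], [0.984, -0.177, 0.001], [0.0, -0.001, -1.0]]
contact_force: [0.4, 0.2, 0.9]
opening: 0.0855
finger_force: 0.0
```

drive_tool(
  linear=[
    [0.8,0.3,16],
    [0.8,0.3,30.5],
    [0.8,0.3,30.5],
    [0.8,0.3,30.5],
    [0.8,0.3,30.5],
    [0.8,0.3,30.5],
    [0.8,0.3,30.5],
    [0.8,0.3,30.5],
    [0.8,0.3,30.5],
    [0.8,0.3,30.5],
  ],
  twist=[
    [0,0,0],
    [0,0,0],
    [0,0,0],
    [0,0,0],
    [0,0,0],
    [0,0,0],
    [0,0,0],
    [0,0,0],
    [0,0,0],
    [0,0,0],
  ],
  grip=[1,1,1,0.5,0,0,0,0,0,0],
  squeeze=50,
)

```text
time: 3.17
tool_pos: [0.5317, -0.3, 0.0358]
eef_rot: [[0.173, 0.985, 0.0], [0.985, -0.173, -0.0], [-0.0, 0.001, -1.0]]
contact_force: [-0.2, 0.4, 3.2]
opening: 0.0101
finger_force: 48.8
```

drive_tool(
  linear=[
    [0,0,-30],
    [0,0,-70],
    [0,0,-110],
    [0,0,-150],
    [38,0,-165],
    [78,0,-165],
    [118,1,-165],
    [158,1,-165],
    [198,1,-165],
    [238,2,-165],
  ],
  twist=[
    [0,0,0],
    [0,0,0],
    [0,0,0],
    [0,0,0],
    [0,0,-0.06],
    [0,0,-0.12],
    [0,0,-0.18],
    [0,0,-0.24],
    [0,0,-0.3],
    [0,0,-0.344],
  ],
  grip=[0,0,0,0,0,0,0,0,0,0],
)

```text
time: 4.0
tool_pos: [0.5744, -0.0638, 0.2005]
eef_rot: [[-0.172, 0.985, 0.0], [0.985, 0.172, 0.0], [0.0, 0.0, -1.0]]
contact_force: [0.7, -0.4, -0.7]
opening: 0.01
finger_force: 49.1
```

drive_tool(
  linear=[
    [15,5,0],
    [30,11,0],
    [44,15.5,0],
    [44,15.5,0],
    [44,15.5,0],
  ],
  twist=[
    [0,0,0],
    [0,0,0],
    [0,0,0],
    [0,0,0],
    [0,0,0],
  ],
  grip=[0,0,0,0,0],
)

```text
time: 4.42
tool_pos: [0.5823, -0.0192, 0.2002]
eef_rot: [[-0.171, 0.985, -0.0], [0.985, 0.171, -0.0], [-0.0, -0.0, -1.0]]
contact_force: [-0.3, -0.1, -0.8]
opening: 0.0099
finger_force: 49.1
```

Run:
```python
from h import *
np.set_printoptions(precision=4,suppress=True)
c=snap('wrist','w3');s=c['state'];print(s['time'],s['tool_pos'],s['eef_rot'],s['opening'],s['contact_force'],s['finger_force'])
cv2.imwrite('pics/w3v.png',cv2.resize(c['color'],(800,500),interpolation=cv2.INTER_CUBIC))
```

```text
4.4167 [ 0.5823 -0.0192  0.2002] [[-0.1706  0.9853 -0.0003]
 [ 0.9853  0.1706 -0.0001]
 [-0.0001 -0.0003 -1.    ]] 0.00988923958319896 [-0.3292 -0.1065 -0.7886] 49.08643301438133
```

View pics/w3v.png

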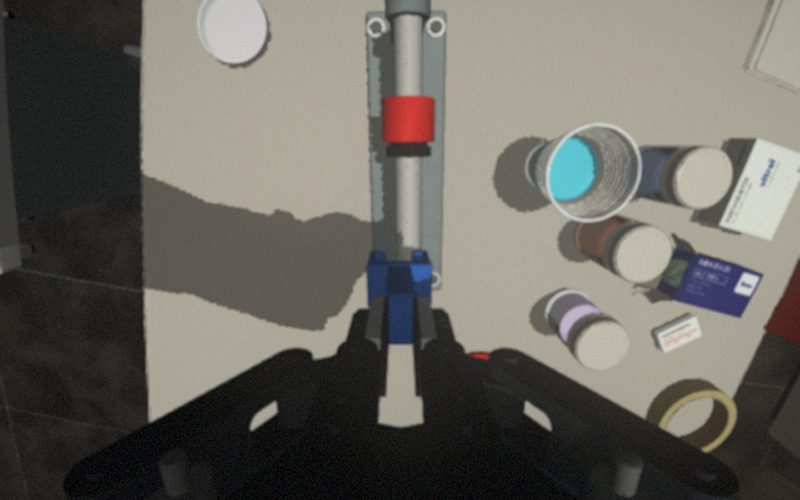

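Run:
```python
from h import *
np.set_printoptions(precision=4,suppress=True)
c=load('w3');im=c['color'].astype(float);g=im.mean(2)
pts=[]
for r in list(range(24,70,4))+list(range(132,190,4)):
    w=g[r,300:360]; w=cv2.GaussianBlur(w[None],(5,1),0)[0]
    d=np.gradient(w)
    a=300+8+np.argmax(d[8:26]);b=300+26+np.argmin(d[26:45]); pts.append((r,a,b))
print(pts)
# base edges & red
R=(im[...,2]-im[...,1])
col=R[60:140,310:345].mean(1);print('red rows',[60+i for i in np.where(col>60)[0]][::len(col)],np.where(col>60)[0][[0,-1]]+60,col.astype(int)[10:60])
row=R[85:105,290:365].mean(0);i=np.where(row>60)[0];print('red cols',i[[0,-1]]+290,row[[i[0]-1,i[0],i[-1],i[-1]+1]].astype(int))
print('dark rows',g[108:132,325:330].mean(1).astype(int))
```

```text
[(24, np.int64(316), np.int64(344)), (28, np.int64(316), np.int64(335)), (32, np.int64(316), np.int64(335)), (36, np.int64(317), np.int64(335)), (40, np.int64(317), np.int64(335)), (44, np.int64(317), np.int64(335)), (48, np.int64(317), np.int64(335)), (52, np.int64(317), np.int64(335)), (56, np.int64(317), np.int64(335)), (60, np.int64(317), np.int64(335)), (64, np.int64(317), np.int64(335)), (68, np.int64(318), np.int64(335)), (132, np.int64(318), np.int64(335)), (136, np.int64(318), np.int64(334)), (140, np.int64(318), np.int64(335)), (144, np.int64(319), np.int64(335)), (148, np.int64(318), np.int64(334)), (152, np.int64(318), np.int64(334)), (156, np.int64(318), np.int64(334)), (160, np.int64(318), np.int64(334)), (164, np.int64(318), np.int64(334)), (168, np.int64(318), np.int64(334)), (172, np.int64(317), np.int64(334)), (176, np.int64(318), np.int64(334)), (180, np.int64(318), np.int64(334)), (184, np.int64(317), np.int64(334)), (188, np.int64(321), np.int64(334))]
red rows [np.int64(77)] [ 77 113] [  0   0   0  -1  -1   5  33  81 117 128 130 128 129 129 129 130 130 130
 129 129 130 129 130 130 130 130 131 131 131 131 131 130 131 130 130 129
 130 130 130 130 130 127 112  77  32   7   4   5   4   5]
red cols [307 346] [40 61 73 37]
dark rows [110 109 111 106  98  81  64  54  54  53  55  53  54  53  52  54  62  97
 140 170 180 179 178 174]
```

Run:
```python
from h import *
np.set_printoptions(precision=4,suppress=True)
c=load('w3')
A=at(c,[[326.0,44],[326.2,160]],.085);print(A);d=A[0]-A[1];print('yaw',np.arctan2(-d[0],d[1]))
f=at(c,[[326.3,113.5],[326.3,76.6]],.104);b=at(c,[[326.3,125]],.1015);print('faces',f,'pad',b)
print('ring len',np.linalg.norm(f[0]-f[1]),'bump',np.linalg.norm((b[0]-f[0])[:2]))
w=at(c,[[307,95],[346.5,95]],.085);print(np.linalg.norm(w[0]-w[1]))
u=np.array([-np.sin(.1705),np.cos(.1705),0])
# post inner face etc, top camera axis check
t=load('top0');q=np.array([[105,218],[600,138]])/7+[239.57,179.57]
print('top axis',at(t,q,.085))
sc=c['state'];p=np.array(sc['tool_pos']);print('perp offset of tool to axis', ((A[1]-p)@np.array([np.cos(.1705),np.sin(.1705),0]))*1e3, 'tool x dist to face',(f[0]-p)@u*1e3)
cl=load('w3');print(proj(c,[p+[0,0,0]]))
g=c['color'][195:245,285:355];cv2.imwrite('pics/clip3.png',cv2.resize(g,None,fx=10,fy=10,interpolation=cv2.INTER_CUBIC))
```

```text
[[0.5657 0.1083 0.085 ]
 [0.5835 0.009  0.085 ]]
yaw 0.17705719792495692
faces [[0.5758 0.0509 0.104 ]
 [0.5706 0.0799 0.104 ]] pad [[0.5775 0.0414 0.1015]]
ring len 0.029514552174464116 bump 0.009621751684910664
0.03540140428297468
top axis [[ 0.5637  0.1327  0.085 ]
 [ 0.5975 -0.0646  0.085 ]]
perp offset of tool to axis 5.908758231301914 tool x dist to face 70.1362494903919
[[320.0023 234.8617]]
```

View pics/clip3.png

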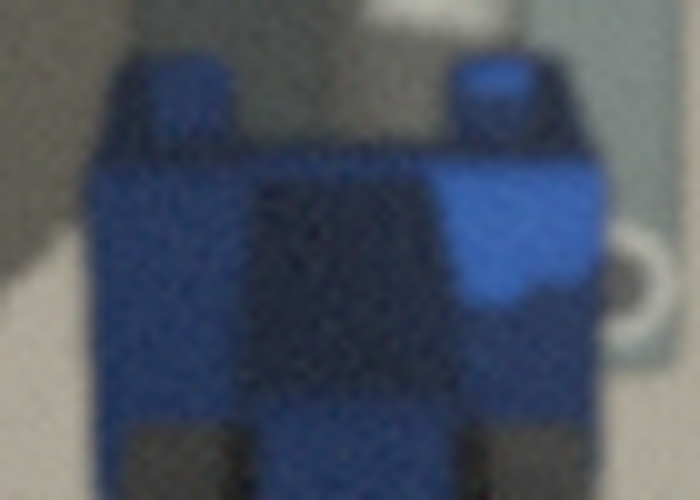

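The clip sits centred at column ≈319.6 and the rod axis is at column ≈326, so I shift about 6 mm sideways. I'll stop above the rod to check alignment.

drive_tool(
  linear=[
    [-1,3,0],
    [-1.9,6,10],
    [-1.9,6,30],
    [-1.9,6,55],
    [-1.9,6,55],
    [-1.9,6,55],
  ],
  twist=[
    [0,0,0],
    [0,0,-0.003],
    [0,0,-0.003],
    [0,0,-0.003],
    [0,0,-0.003],
    [0,0,-0.003],
  ],
  grip=[0,0,0,0,0,0],
)

```text
time: 4.97
tool_pos: [0.5876, -0.021, 0.144]
eef_rot: [[-0.171, 0.985, -0.003], [0.985, 0.171, 0.0], [0.001, -0.003, -1.0]]
contact_force: [-0.5, 0.0, 0.2]
opening: 0.01
finger_force: 49.1
```

Run:
```python
from h import *
np.set_printoptions(precision=4,suppress=True)
c=snap('wrist','w4');s=c['state'];p=np.array(s['tool_pos']);R=np.array(s['eef_rot']);print(s['time'],p,R[0],s['contact_force'],s['moment'],s['finger_force'])
im=c['color'].astype(float);g=cv2.GaussianBlur(im.mean(2),(5,1),0)
L=[]
for r in range(105,215,5):
    d=np.gradient(g[r]);a=300+np.argmax(d[300:322]);b=322+np.argmin(d[322:345]);L.append((r,int(a),int(b)))
print(L)
cv2.imwrite('pics/w4c.png',cv2.resize(c['color'][60:260,220:420],None,fx=3,fy=3,interpolation=cv2.INTER_CUBIC))
```

```text
4.9667 [ 0.5876 -0.021   0.144 ] [-0.1713  0.9852 -0.0031] [-0.4523  0.0109  0.2139] [ 0.0054 -0.0233 -0.0322] 49.07623652761686
[(105, 300, 329), (110, 307, 322), (115, 305, 323), (120, 313, 340), (125, 311, 332), (130, 310, 333), (135, 311, 332), (140, 310, 333), (145, 311, 333), (150, 311, 332), (155, 312, 333), (160, 311, 333), (165, 311, 333), (170, 311, 333), (175, 311, 333), (180, 311, 332), (185, 311, 332), (190, 311, 332), (195, 311, 328), (200, 315, 325), (205, 300, 328), (210, 314, 336)]
```

View pics/w4c.png

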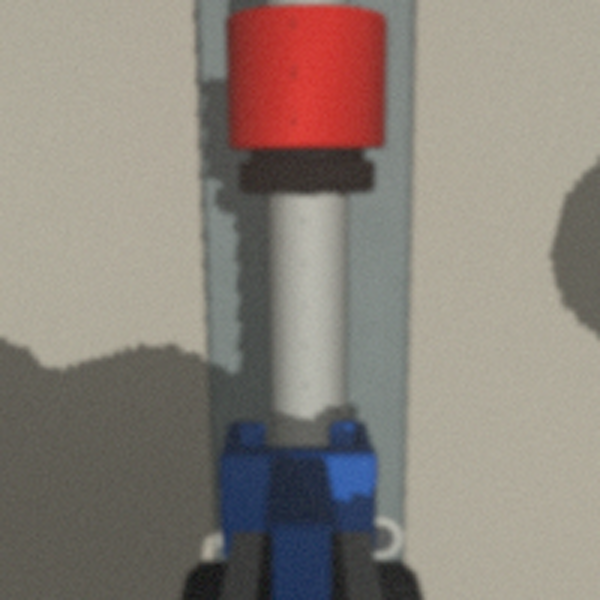

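Run:
```python
from h import *
np.set_printoptions(precision=4,suppress=True)
c=load('w4');s=c['state'];p=np.array(s['tool_pos']);R=np.array(s['eef_rot']);im=c['color'].astype(float)
def edges(rows,lo,mid,hi):
    g=cv2.GaussianBlur(im.mean(2)[rows[0]:rows[1]].mean(0)[None],(3,1),0)[0];d=np.gradient(g)
    def sub(w,a):
        i=a+np.argmax(w);k=slice(i-2,i+3);ww=np.clip(d[k]*np.sign(d[i]),0,None);return (ww*np.arange(i-2,i+3)).sum()/ww.sum()
    return sub(d[lo:mid],lo),sub(-d[mid:hi],mid)
for rows in((128,140),(140,155),(160,175),(175,190)):
    a,b=edges(rows,300,322,345);m=(a+b)/2;r=np.mean(rows)
    print(rows,a,b,m,R.T@(at(c,[[m,r]],.085)[0]-p)*1e3)
a,b=edges((80,105),285,322,365);B=im.mean(2)
r=im[80:105,285:365,2].mean(0)-im[80:105,285:365,1].mean(0);h=r.max()/2;i=np.where(r>h)[0];print('ring',i[0]+285,i[-1]+285,R.T@(at(c,[[(i[0]+i[-1])/2+285,92]],.085)[0]-p)*1e3)
bl=(im[...,0]-im[...,2]);w=bl[212:225,270:370].mean(0);i=np.where(w>w.max()/4)[0]+270;print('clip',i[0],i[-1], R.T@(at(c,[[(i[0]+i[-1])/2,218]],p[2]-.01)[0]-p)*1e3)
# face and pad rows
red=(im[...,2]-im[...,1])[60:130,310:335].mean(1);i=np.where(red>65)[0]+60;gg=im.mean(2)[105:135,318:327].mean(1);print(i[0],i[-1],gg.astype(int))
print(R.T@(at(c,[[321,i[-1]+.5]],.104)[0]-p)*1e3)
```

```text
(128, 140) 310.2806375188456 332.69946613629224 321.4900518275689 [55.4653  1.2085 59.0993]
(140, 155) 310.9970551766894 332.6670333389744 321.8320442578319 [45.5279  1.4654 59.0885]
(160, 175) 311.0508859843984 332.5717629357184 321.8113244600584 [30.3853  1.4557 59.0734]
(175, 190) 311.14180507677844 332.44625686813185 321.7940309724552 [18.6725  1.4474 59.0616]
ring 299 346 [85.0779  1.9303 59.1268]
clip 294 345 [ 7.1577 -0.299  10.0081]
62 108 [108 108 101  87  65  54  54  52  50  50  52  53  52  51  54  54  53  53
  63  98 140 166 175 174 175 175 174 173 171 173]
[73.3751  0.7781 40.1184]
```

drive_tool(
  linear=[
    [1.2,1.6,5],
    [1.2,1.6,14],
    [1.2,1.6,14],
    [1.2,1.6,14],
  ],
  twist=[
    [0,0,0],
    [0,0,0],
    [0,0,0],
    [0,0,0],
  ],
  grip=[0,0,0,0],
)

```text
time: 5.35
tool_pos: [0.5898, -0.0191, 0.1311]
eef_rot: [[-0.172, 0.985, -0.001], [0.985, 0.172, 0.0], [0.0, -0.001, -1.0]]
contact_force: [0.4, -0.1, -0.9]
opening: 0.0096
finger_force: 49.1
```

drive_tool(
  linear=[
    [0,0,1.5],
    [0,0,3],
    [0,0,4],
  ],
  twist=[
    [0,0,0],
    [0,0,0],
    [0,0,0],
  ],
  grip=[0,0,0],
  squeeze=70,
)

```text
time: 5.6
tool_pos: [0.5901, -0.0191, 0.1274]
eef_rot: [[-0.172, 0.985, 0.0], [0.985, 0.172, -0.0], [-0.0, 0.0, -1.0]]
contact_force: [0.1, 0.1, -1.2]
opening: 0.009
finger_force: 70.9
```

```bash
cat > chk.py <<'E'
from h import *
import sys
np.set_printoptions(precision=4,suppress=True)
c=snap('wrist',sys.argv[1]);s=c['state'];p=np.array(s['tool_pos']);R=np.array(s['eef_rot']);im=c['color'].astype(float)
print(s['time'],p,s['contact_force'],s['moment'])
def edges(rows,lo,mid,hi):
    g=cv2.GaussianBlur(im.mean(2)[rows[0]:rows[1]].mean(0)[None],(3,1),0)[0];d=np.gradient(g)
    def sub(w,a):
        i=a+np.argmax(w);k=slice(i-2,i+3);ww=np.clip(d[k]*np.sign(d[i]),0,None);return (ww*np.arange(i-2,i+3)).sum()/ww.sum()
    return sub(d[lo:mid],lo),sub(-d[mid:hi],mid)
for rows in((140,155),(160,175),(175,190)):
    a,b=edges(rows,300,322,345);m=(a+b)/2;r=np.mean(rows)
    print(a,b,R.T@(at(c,[[m,r]],.085)[0]-p)*1e3)
bl=im[...,0]-im[...,2];w=bl[212:225,270:370].mean(0);i=np.where(w>w.max()/4)[0]+270;print('clip',i[0],i[-1],R.T@(at(c,[[(i[0]+i[-1])/2,218]],p[2]-.01)[0]-p)*1e3)
red=(im[...,2]-im[...,1])[40:130,310:335].mean(1);i=np.where(red>65)[0]+40;print('face',i[0],i[-1],R.T@(at(c,[[321,i[-1]+.5]],.104)[0]-p)*1e3)
E
python3 chk.py w5
```

```text
5.6 [ 0.5901 -0.0191  0.1274] [ 0.0789  0.1183 -1.1658] [0.0214 0.0221 0.0085]
305.0294815134203 329.32782314280024 [47.3663 -1.8722 42.3553]
305.23607895027016 329.35726693688474 [33.3466 -1.8409 42.3565]
305.34787228093717 329.32261107442696 [22.501  -1.8531 42.3575]
clip 294 345 [ 7.1602 -0.2997  9.9993]
face 60 110 [71.9384  0.7112 23.3537]
```

drive_tool(
  linear=[
    [0,-1.5,0],
    [0,-1.5,0],
    [0,-1.5,0],
  ],
  twist=[
    [0,0,0],
    [0,0,0],
    [0,0,0],
  ],
  grip=[0,0,0],
)

```text
time: 5.9
tool_pos: [0.5887, -0.0194, 0.1275]
eef_rot: [[-0.172, 0.985, 0.0], [0.985, 0.172, -0.0], [-0.0, 0.0, -1.0]]
contact_force: [1.0, 0.2, -1.1]
opening: 0.0089
finger_force: 70.9
```

```bash
python3 chk.py w6
```

```text
5.9 [ 0.5887 -0.0194  0.1275] [ 1.0146  0.2163 -1.0835] [ 0.0335 -0.1447 -0.0096]
307.163260723108 331.41415793017217 [47.3516 -0.4097 42.472 ]
307.32278517164565 331.36071462331034 [33.3241 -0.398  42.4728]
308.0269730781042 331.35043743241914 [22.4721 -0.1693 42.4734]
clip 294 345 [ 7.1601 -0.2997  9.9995]
face 59 110 [71.9395  0.7117 23.471 ]
```

drive_tool(
  linear=[
    [0,0,0.8],
    [0,0,1.6],
    [0,0,2.4],
    [0,0,3],
  ],
  twist=[
    [0,0,0],
    [0,0,0],
    [0,0,0],
    [0,0,0],
  ],
  grip=[0,0,0,0],
)

```text
time: 6.28
tool_pos: [0.5899, -0.0195, 0.1257]
eef_rot: [[-0.172, 0.985, 0.003], [0.985, 0.172, -0.0], [-0.001, 0.003, -1.0]]
contact_force: [-0.7, -0.4, 14.1]
opening: 0.0087
finger_force: 72.9
```

drive_tool(
  linear=[
    [0,0,0.5],
    [0,0,1],
  ],
  twist=[
    [0,0,0],
    [0,0,0],
  ],
  grip=[0,0],
)

```text
time: 6.45
tool_pos: [0.5905, -0.0196, 0.1255]
eef_rot: [[-0.172, 0.985, 0.004], [0.985, 0.172, -0.001], [-0.001, 0.004, -1.0]]
contact_force: [-0.2, 0.7, 18.0]
opening: 0.0091
finger_force: 73.3
```

```bash
python3 chk.py w7; python3 -c "
from h import *
s=robot.get_state();print(s['joint_pos'],s['moment'])"
```

```text
6.45 [ 0.5905 -0.0196  0.1255] [-0.1507  0.7451 18.0448] [0.1842 0.1276 0.025 ]
304.15849897189855 328.75206479031357 [47.5817 -2.3519 40.3901]
304.3829478089039 328.67043684943854 [33.6913 -2.3626 40.4082]
305.0791456633581 328.58455044322494 [22.9437 -2.1933 40.4229]
clip 293 345 [ 7.164  -0.6128  9.9881]
face 58 109 [72.5036  0.7032 21.3707]
[-1.56993933e-01  4.65513988e-01 -1.14139918e-01  9.86589588e-01
  1.63847086e-04  1.24070453e+00] [0.16686415 0.07728694 0.06331104]
```

drive_tool(
  linear=[
    [0,0,-2],
    [0,-1.5,-2],
    [0,-1.7,-1],
    [0,-1.7,0],
  ],
  twist=[
    [0,0,0],
    [0,0,0],
    [0,0,0],
    [0,0,0],
  ],
  grip=[0,0,0,0],
)

```text
time: 6.83
tool_pos: [0.5888, -0.0199, 0.1252]
eef_rot: [[-0.172, 0.985, 0.005], [0.985, 0.172, -0.0], [-0.001, 0.005, -1.0]]
contact_force: [0.6, 0.6, 18.7]
opening: 0.0088
finger_force: 73.3
```

```bash
python3 chk.py w8
```

```text
6.8333 [ 0.5888 -0.0199  0.1252] [ 0.639   0.605  18.6958] [ 0.1818 -0.2906  0.0038]
306.3762284442796 331.35425081272786 [47.6079 -0.6963 40.1306]
307.10861813593726 330.8783458887642 [33.7348 -0.6375 40.1487]
307.244536996971 330.8960208432022 [23.001  -0.6059 40.1627]
clip 294 346 [7.162  0.0128 9.9909]
face 58 109 [72.5003  0.7021 21.1046]
```

drive_tool(
  linear=[
    [0,-0.5,0],
    [0,-0.6,0.4],
    [0,-0.6,0.8],
  ],
  twist=[
    [0.003,0,0],
    [0.005,0,0],
    [0.005,0,0],
  ],
  grip=[0,0,0],
)

```text
time: 7.13
tool_pos: [0.5885, -0.02, 0.1246]
eef_rot: [[-0.172, 0.985, 0.0], [0.985, 0.172, -0.001], [-0.001, -0.0, -1.0]]
contact_force: [1.1, 1.2, 17.1]
opening: 0.0092
finger_force: 73.1
```

```bash
python3 chk.py w9
```

```text
7.1333 [ 0.5885 -0.02    0.1246] [ 1.0879  1.1709 17.0774] [ 0.2013 -0.4013  0.027 ]
307.1701814326108 331.74231792886525 [47.6747 -0.2901 39.5267]
307.3727193238123 331.7493272122843 [33.842  -0.2406 39.5459]
308.05854380217687 331.6433289299868 [23.1392 -0.0532 39.5608]
clip 295 346 [7.1629 0.3256 9.99  ]
face 57 109 [72.4938  0.6999 20.492 ]
```

drive_tool(
  linear=[
    [0,0,0.5],
    [0,-0.1,1],
    [0,-0.1,1.5],
  ],
  twist=[
    [0,0,0],
    [0,0,0],
    [0,0,0],
  ],
  grip=[0,0,0],
)

```text
time: 7.43
tool_pos: [0.5883, -0.02, 0.1229]
eef_rot: [[-0.172, 0.985, -0.0], [0.985, 0.172, -0.001], [-0.001, -0.0, -1.0]]
contact_force: [1.4, 0.5, 13.4]
opening: 0.0091
finger_force: 72.7
```

drive_tool(
  linear=[
    [0,0,0.7],
    [0,0,1.4],
    [0,0,2],
  ],
  twist=[
    [0,0,0],
    [0,0,0],
    [0,0,0],
  ],
  grip=[0,0,0],
)

```text
time: 7.68
tool_pos: [0.5878, -0.02, 0.1203]
eef_rot: [[-0.172, 0.985, -0.001], [0.985, 0.172, -0.001], [-0.001, -0.001, -1.0]]
contact_force: [3.2, 0.9, 8.6]
opening: 0.0087
finger_force: 72.0
```

drive_tool(
  linear=[
    [0,0,0.7],
    [0,0,1.4],
    [0,0,2],
  ],
  twist=[
    [0,0,0],
    [0,0,0],
    [0,0,0],
  ],
  grip=[0,0,0],
)

```text
time: 7.93
tool_pos: [0.5873, -0.0199, 0.1175]
eef_rot: [[-0.172, 0.985, -0.002], [0.985, 0.172, -0.001], [-0.001, -0.003, -1.0]]
contact_force: [3.4, -0.7, 3.6]
opening: 0.0087
finger_force: 71.4
```

drive_tool(
  linear=[
    [0,0.7,0.5],
    [0,1.3,1.2],
    [0,1.3,2],
  ],
  twist=[
    [-0.002,0,0],
    [-0.003,0,0],
    [-0.003,0,0],
  ],
  grip=[0,0,0],
)

```text
time: 8.18
tool_pos: [0.5874, -0.0196, 0.1146]
eef_rot: [[-0.172, 0.985, -0.002], [0.985, 0.172, -0.0], [0.0, -0.002, -1.0]]
contact_force: [3.7, 0.6, -2.3]
opening: 0.009
finger_force: 70.8
```

drive_tool(
  linear=[
    [0,0,0.7],
    [0,0,1.4],
    [0,0,2],
  ],
  twist=[
    [0,0,0],
    [0,0,0],
    [0,0,0],
  ],
  grip=[0,0,0],
)

```text
time: 8.43
tool_pos: [0.5871, -0.0195, 0.1124]
eef_rot: [[-0.172, 0.985, -0.003], [0.985, 0.172, -0.0], [0.0, -0.003, -1.0]]
contact_force: [3.9, 0.2, -4.1]
opening: 0.0089
finger_force: 70.5
```

drive_tool(
  linear=[
    [0,0.8,0.7],
    [0,1,1.4],
    [0,1,1.4],
  ],
  twist=[
    [-0.002,0,0],
    [-0.003,0,0],
    [-0.003,0,0],
  ],
  grip=[0,0,0],
)

```text
time: 8.68
tool_pos: [0.588, -0.0193, 0.1111]
eef_rot: [[-0.172, 0.985, 0.0], [0.985, 0.172, 0.0], [0.0, 0.0, -1.0]]
contact_force: [3.4, 0.2, -5.8]
opening: 0.0086
finger_force: 70.2
```

drive_tool(
  linear=[
    [0,0,0.7],
    [0,0,1.2],
    [0,0,1.2],
  ],
  twist=[
    [0,0,0],
    [0,0,0],
    [0,0,0],
  ],
  grip=[0,0,0],
)

```text
time: 8.93
tool_pos: [0.5886, -0.0194, 0.1108]
eef_rot: [[-0.172, 0.985, 0.002], [0.985, 0.172, 0.0], [-0.0, 0.002, -1.0]]
contact_force: [3.2, 0.5, 0.7]
opening: 0.0087
finger_force: 71.1
```

drive_tool(
  linear=[
    [0,0,0.5],
    [0,0,1],
    [0,0,1],
  ],
  twist=[
    [0,0,0],
    [0,0,0],
    [0,0,0],
  ],
  grip=[0,0,0],
)

```text
time: 9.18
tool_pos: [0.5891, -0.0195, 0.1107]
eef_rot: [[-0.172, 0.985, 0.003], [0.985, 0.172, -0.0], [-0.001, 0.003, -1.0]]
contact_force: [0.8, 1.4, 8.9]
opening: 0.0085
finger_force: 72.1
```

```bash
python3 chk.py w10
```

```text
9.1833 [ 0.5891 -0.0195  0.1107] [0.773  1.3742 8.8587] [ 0.2888 -0.029   0.0161]
305.02636214185065 331.7846734550562 [49.1977 -0.9423 25.6407]
305.28936145352577 331.57155001416834 [36.3014 -0.9599 25.6475]
305.95295114972976 331.5305185865076 [26.324  -0.7813 25.6533]
clip 294 345 [ 7.1611 -0.2998  9.9954]
face 54 110 [71.7863  0.6456  6.633 ]
```

drive_tool(
  linear=[
    [0,0,-0.7],
    [2,0,-1],
    [6,0,-1],
    [10,0,-1],
    [14,0,-1],
    [18,0,-1],
    [22,0,-1],
    [26,0,-1],
    [30,0,-1],
  ],
  twist=[
    [0,0,0],
    [0,0,0],
    [0,0,0],
    [0,0,0],
    [0,0,0],
    [0,0,0],
    [0,0,0],
    [0,0,0],
    [0,0,0],
  ],
  grip=[0,0,0,0,0,0,0,0,0],
)

```text
time: 9.98
tool_pos: [0.5835, 0.0102, 0.1108]
eef_rot: [[-0.172, 0.985, 0.002], [0.985, 0.172, -0.001], [-0.001, 0.002, -1.0]]
contact_force: [2.5, -4.6, 5.2]
opening: 0.0088
finger_force: 71.7
```

drive_tool(
  linear=[
    [3,0,0],
    [6,0,0],
    [9,0,0],
    [12,0,0],
  ],
  twist=[
    [0,0,0],
    [0,0,0],
    [0,0,0],
    [0,0,0],
  ],
  grip=[0,0,0,0],
)

```text
time: 10.32
tool_pos: [0.5814, 0.022, 0.1108]
eef_rot: [[-0.172, 0.985, 0.002], [0.985, 0.172, -0.001], [-0.001, 0.001, -1.0]]
contact_force: [2.4, -4.6, 5.7]
opening: 0.009
finger_force: 71.7
```

```bash
python3 chk.py w11 | sed -n '1p;$p'
python3 - <<'E'
from h import *
c=load('w11');print(c['state']['eef_rot'][0])
cv2.imwrite('pics/w11c.png',cv2.resize(c['color'][60:260,220:420],None,fx=3,fy=3,interpolation=cv2.INTER_CUBIC))
E
```

```text
10.3167 [0.5814 0.022  0.1108] [ 2.35  -4.558  5.709] [-1.0877 -0.5742  0.0083]
clip 294 346 [7.1621 0.0129 9.9925]
[-0.17210176  0.98507779  0.00165009]Traceback (most recent call last):
  File "chk.py", line 15, in <module>
    red=(im[...,2]-im[...,1])[40:130,310:335].mean(1);i=np.where(red>65)[0]+40;print('face',i[0],i[-1],R.T@(at(c,[[321,i[-1]+.5]],.104)[0]-p)*1e3)
                                                                                            ~^^^
IndexError: index 0 is out of bounds for axis 0 with size 0
```

View pics/w11c.png

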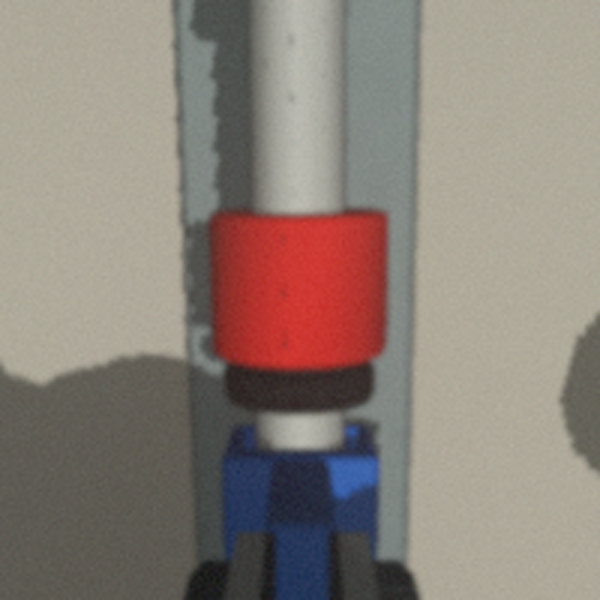

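The clip is home. Between the pad edge (crop row ~408) and the clip's end face (~450) there is a gap of about 9–10 mm, and the ring hasn't moved. Sliding drag is about 5 N.

drive_tool(
  linear=[
    [2,0,-0.6],
    [4,0,-0.6],
    [5,0,-0.6],
    [6,0,-0.6],
  ],
  twist=[
    [0,0,0],
    [0,0,0],
    [0,0,0],
    [0,0,0],
  ],
  grip=[0,0,0,0],
)

```text
time: 10.7
tool_pos: [0.58, 0.0281, 0.1108]
eef_rot: [[-0.172, 0.985, 0.001], [0.985, 0.172, 0.0], [0.0, 0.001, -1.0]]
contact_force: [2.6, -3.2, 0.6]
opening: 0.0089
finger_force: 71.1
```

drive_tool(
  linear=[
    [0.5,0,0],
    [1,0,0],
    [1.5,0,0],
  ],
  twist=[
    [0,0,0],
    [0,0,0],
    [0,0,0],
  ],
  grip=[0,0,0],
)

```text
time: 10.95
tool_pos: [0.5797, 0.0294, 0.1109]
eef_rot: [[-0.172, 0.985, 0.001], [0.985, 0.172, 0.0], [0.0, 0.001, -1.0]]
contact_force: [1.8, -3.1, 0.2]
opening: 0.0093
finger_force: 71.0
```

drive_tool(
  linear=[
    [0.5,0,0],
    [1,0,0],
  ],
  twist=[
    [0,0,0],
    [0,0,0],
  ],
  grip=[0,0],
)

```text
time: 11.12
tool_pos: [0.5796, 0.0303, 0.1109]
eef_rot: [[-0.172, 0.985, 0.001], [0.985, 0.172, 0.0], [-0.0, 0.001, -1.0]]
contact_force: [2.1, -3.7, -0.9]
opening: 0.0091
finger_force: 70.9
```

drive_tool(
  linear=[
    [0.5,0,0],
    [1,0,0],
  ],
  twist=[
    [0,0,0],
    [0,0,0],
  ],
  grip=[0,0],
)

```text
time: 11.28
tool_pos: [0.5795, 0.031, 0.1109]
eef_rot: [[-0.172, 0.985, 0.001], [0.985, 0.172, -0.0], [-0.001, 0.001, -1.0]]
contact_force: [2.7, -5.2, -0.5]
opening: 0.0091
finger_force: 70.9
```

drive_tool(
  linear=[
    [0.5,0,0],
    [1,0,0],
  ],
  twist=[
    [0,0,0],
    [0,0,0],
  ],
  grip=[0,0],
)

```text
time: 11.45
tool_pos: [0.5794, 0.0318, 0.111]
eef_rot: [[-0.172, 0.985, 0.001], [0.985, 0.172, -0.001], [-0.001, 0.001, -1.0]]
contact_force: [2.4, -5.0, -1.4]
opening: 0.0088
finger_force: 70.9
```

drive_tool(
  linear=[
    [0.5,0,0],
    [1,0,0],
  ],
  twist=[
    [0,0,0],
    [0,0,0],
  ],
  grip=[0,0],
)

```text
time: 11.62
tool_pos: [0.5793, 0.0325, 0.111]
eef_rot: [[-0.172, 0.985, 0.001], [0.985, 0.172, -0.001], [-0.002, 0.001, -1.0]]
contact_force: [3.0, -6.7, -0.5]
opening: 0.0086
finger_force: 70.8
```

drive_tool(
  linear=[
    [0.5,0,0],
    [1,0,0],
  ],
  twist=[
    [0,0,0],
    [0,0,0],
  ],
  grip=[0,0],
)

```text
time: 11.78
tool_pos: [0.5792, 0.0331, 0.1111]
eef_rot: [[-0.171, 0.985, 0.001], [0.985, 0.171, -0.002], [-0.002, 0.001, -1.0]]
contact_force: [2.8, -8.7, 0.5]
opening: 0.0088
finger_force: 70.9
```

drive_tool(
  linear=[
    [0.6,0,0],
    [1.3,0,0],
    [1.3,0,0],
    [1.3,0,0],
    [1.3,0,0],
    [1.3,0,0],
    [1.3,0,0],
  ],
  twist=[
    [0,0,0],
    [0,0,0],
    [0,0,0],
    [0,0,0],
    [0,0,0],
    [0,0,0],
    [0,0,0],
  ],
  grip=[0,0,0,0,0,0,0],
)

```text
time: 12.37
tool_pos: [0.5791, 0.0341, 0.1111]
eef_rot: [[-0.171, 0.985, 0.001], [0.985, 0.171, -0.003], [-0.003, 0.001, -1.0]]
contact_force: [3.4, -8.8, -1.2]
opening: 0.0091
finger_force: 70.9
```

drive_tool(
  linear=[
    [0.5,0,0],
    [0.5,0,0],
    [0.5,0,0],
    [0.5,0,0],
    [0.5,0,0],
    [0.5,0,0],
    [0.5,0,0],
  ],
  twist=[
    [0,0,0],
    [0,0,0],
    [0,0,0],
    [0,0,0],
    [0,0,0],
    [0,0,0],
    [0,0,0],
  ],
  grip=[0,0,0,0,0,0,0],
)

```text
time: 12.95
tool_pos: [0.5791, 0.0344, 0.1111]
eef_rot: [[-0.171, 0.985, 0.001], [0.985, 0.171, -0.003], [-0.003, 0.001, -1.0]]
contact_force: [3.5, -9.5, -1.3]
opening: 0.0088
finger_force: 70.9
```

drive_tool(
  linear=[
    [0,0,0],
    [0,0,0],
    [0,0,0],
    [0,0,0],
    [0,0,0],
    [0,0,0],
    [0,0,0],
    [0,0,0],
  ],
  twist=[
    [0,0,0],
    [0,0,0],
    [0,0,0],
    [0,0,0],
    [0,0,0],
    [0,0,0],
    [0,0,0],
    [0,0,0],
  ],
  grip=[0,0,0,0,0,0,0,0],
)

```text
time: 13.62
tool_pos: [0.5791, 0.0344, 0.1111]
eef_rot: [[-0.171, 0.985, 0.001], [0.985, 0.171, -0.003], [-0.003, 0.001, -1.0]]
contact_force: [3.4, -9.6, 0.5]
opening: 0.0083
finger_force: 70.9
```

Run:
```python
from h import *
c=snap('wrist','w12');im=c['color'].astype(float);print(c['state']['contact_force'])
r=(im[...,2]-im[...,1])[100:260,310:330].mean(1);i=np.where(r>65)[0]+100;p=at(c,[[321,i[0]-.5],[321,i[-1]+.5]],.104);print(i[0],i[-1],p)
c=load('w11');im=c['color'].astype(float)
r=(im[...,2]-im[...,1])[100:260,310:330].mean(1);i=np.where(r>65)[0]+100;p=at(c,[[321,i[0]-.5],[321,i[-1]+.5]],.104);print(i[0],i[-1],p)
```

```text
[ 3.41734483 -9.61461049  0.49318469]
154 203 [[0.57152555 0.08156712 0.104     ]
 [0.57669637 0.05174983 0.104     ]]
132 182 [[0.57165973 0.08148405 0.104     ]
 [0.57675123 0.05228696 0.104     ]]
```

drive_tool(
  linear=[
    [0,0,0],
    [0,0,0],
    [0,0,0],
    [0,0,0],
    [0,0,0],
    [0,0,0],
    [0,0,0],
    [0,0,0],
  ],
  twist=[
    [0,0,0],
    [0,0,0],
    [0,0,0],
    [0,0,0],
    [0,0,0],
    [0,0,0],
    [0,0,0],
    [0,0,0],
  ],
  grip=[0.3,0.5,0.7,0.8,0.8,0.8,0.8,0.8],
  squeeze=20,
)

```text
time: 14.33
tool_pos: [0.5787, 0.0361, 0.111]
eef_rot: [[-0.172, 0.985, 0.001], [0.985, 0.172, 0.0], [0.0, 0.001, -1.0]]
contact_force: [0.9, -0.3, -0.3]
opening: 0.0682
finger_force: 0.0
```

drive_tool(
  linear=[
    [0,0,-10],
    [0,0,-30],
    [0,0,-60],
    [0,0,-90],
    [0,0,-110],
    [0,0,-110],
  ],
  twist=[
    [0,0,0],
    [0,0,0],
    [0,0,0],
    [0,0,0],
    [0,0,0],
    [0,0,0],
  ],
  grip=[0.8,0.8,0.8,0.8,0.8,0.8],
)

```text
time: 14.83
tool_pos: [0.581, 0.0359, 0.2265]
eef_rot: [[-0.172, 0.985, 0.009], [0.985, 0.172, -0.0], [-0.002, 0.008, -1.0]]
contact_force: [-0.7, -0.1, 0.3]
opening: 0.0683
finger_force: 0.0
```

Run:
```python
from h import *
c=snap('wrist','w13');print(c['state']['contact_force']);im=c['color'].astype(float)
r=(im[...,2]-im[...,1])[:,310:330].mean(1);i=np.where(r>50)[0];print(i[0],i[-1],at(c,[[321,i[0]-.5],[321,i[-1]+.5]],.104))
cv2.imwrite('pics/w13c.png',cv2.resize(c['color'][60:260,220:420],None,fx=3,fy=3,interpolation=cv2.INTER_CUBIC))
```

```text
[-0.68291757 -0.09099389  0.30950804]
139 170 [[0.57501537 0.08245325 0.104     ]
 [0.58032582 0.05201092 0.104     ]]
```

View pics/w13c.png

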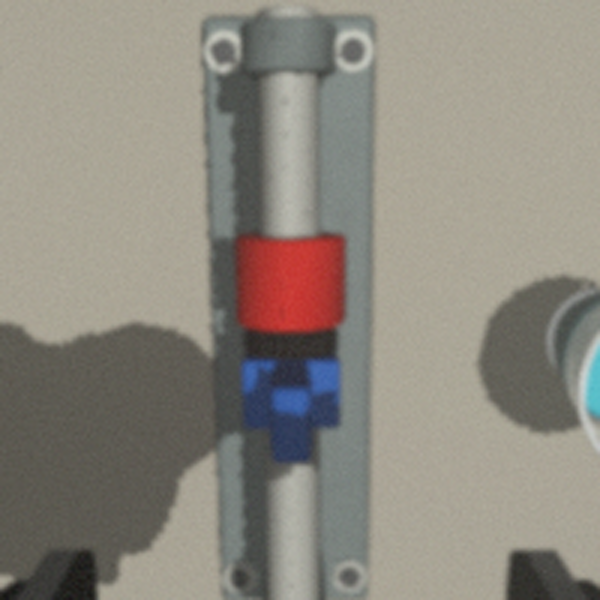

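The clip sits on the rod with no gap to the bumper (crop rows ~358) and upright. The ring has not moved, and the gripper is clear.

```bash
python3 -c "
from station import robot
print(robot.close_job())"
```

```text
the job is handed in; nothing more can be done
None
```

The clip is fully home on the rod (peak push read about 19 N), was pressed on the bumper for over a second at roughly 6.5–9.5 N (after drag) with no ring movement beyond the camera's roughly 0.5 mm resolution, and was released still touching the bumper; the job is handed in, with no verdict returned.

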